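Ready the sprung serving kicker for the next round

TASK

Get the sprung serving kicker ready for the next round: first screw the knurled anchor nut clockwise until it stops tight, then draw the sprung arm back by its black post until it hooks on the hair-trigger catch, and let go of it without it ever snapping forward. Put the open empty cup left in the lane into the grey wash tray, slide the strength slider until its grip is level with the clip-on marker, and stand all the lidded tubs upright in the lane in front of the arm, but only once the arm is hooked. Leave the arm hooked and do not disturb the other things on the counter.

Things in the scene. Friction and masses are not known exactly. Their poses are not given: they have to be found in the camera images.
- kicker: Serving kicker: fixed aluminium plate, own x -70 to +140 mm, y -175 to +225 mm, top at z = 10 mm. Origin on the counter below the lane's middle line; its yaw varies by some 0.15 rad. The lane runs along its own y at x = 0: floor at z = 10 mm between two rails 70 mm apart inside, rail tops at z = 22 mm, from y = -30 to +215 mm, where a shut gate of the same height ends it.
- lane_start (a point): Where the centre of the tub next to the hooked arm may stand: kicker x 0, y +2 mm, on the lane floor (z = 10 mm). Up to four tubs fit in a row from here along the kicker's +y at 60 mm spacing. The hooked arm lies behind it, at the kicker's -y side.
- striker_hinge (a point): Point on the vertical hinge axis of the sprung arm, 70 mm above the counter (kicker x +120, y 0 mm).
- post_grip (a point): Middle of the grippable part of the black upright handle post on the sprung arm: 16 mm thick, z = 38 to 90 mm, this point at z = 70 mm, 145 mm from the hinge axis. The arm is a steel bar (z = 26 to 38 mm) from the hinge across the lane towards the robot, with an upright nose pin (12 mm thick, up to z = 58 mm) 190 mm from the hinge axis.
- striker (a joint): Angle of the sprung arm about its hinge: 0 = forward at rest (over the lane), grows as the arm is drawn back (counter-clockwise from above, post moving to the kicker's -y). Spring force at the post 4 N at 0, 8 N at 1.0. From 0.8 on the nose pin pushes the catch aside (a few N more); at about 1.0 the catch drops shut. Draw to 1.05 or more; end stop 1.15. Hooked it rests at about 1.0.
- catch (a joint): Angle of the hair-trigger catch, a dark steel hook on an upright pivot at the kicker's near -y corner, at z = 40 to 54 mm: 0 = shut, grows to 0.45 as it is swung outwards. Lightly sprung shut (tooth near kicker x -53, y -80 mm); the nose pin pushes it aside to about 0.2 in passing. A sideways push of some 2 N on its tooth lets the hooked arm go.
- nut_grip (a point): Centre of the knurled brass anchor nut, 42 mm in diameter, 26 mm high (z = 32 to 58 mm), this point at z = 45 mm on its vertical axis; its stud and a washer stack (34 mm thick) stand under it, and the stud up to z = 72 mm. Grip from above across the diameter.
- nut (a joint): Turn of the anchor nut in rad: grows clockwise from above; stops tight at 3.6. Starts loose between 0 and 0.9, stays where left, 0.1 N m of friction. It does not sink visibly.
- power_grip (a point): Upper middle of the strength slider's black grip: 28 mm (kicker x) x 20 mm (kicker y), from z = 25 to 65 mm, this point 10 mm below its top (z = 55 mm). It slides along the kicker's y on a track whose top is at z = 24 mm, with 1.5 N of friction.
- power (a joint): Travel of the strength slider in m: 0 at the end next to the arm, grows along the kicker's +y to 0.11. Starts below 0.03.
- marker_line (a point): Small dark steel clip standing beside the slider's track, on the far (kicker +x) side, 12 mm wide along the track, top at z = 32 mm; this point is its centre on top. The slider is set right when its grip's middle is level with it along the kicker's y.
- tub0_center (a point): Lidded tub: steel cylinder with a black lid, 54 mm in diameter, 64 mm high, 140 g; this point is its centre, 32 mm above its underside. Stands on the counter at the start; two to four such tubs are present (None when absent).
- tub1_center (a point): Lidded tub: steel cylinder with a black lid, 54 mm in diameter, 64 mm high, 140 g; this point is its centre, 32 mm above its underside. Stands on the counter at the start; two to four such tubs are present (None when absent).
- tub2_center (a point): Lidded tub: steel cylinder with a black lid, 54 mm in diameter, 64 mm high, 140 g; this point is its centre, 32 mm above its underside. Stands on the counter at the start; two to four such tubs are present (None when absent).
- tub3_center (a point): Lidded tub: steel cylinder with a black lid, 54 mm in diameter, 64 mm high, 140 g; this point is its centre, 32 mm above its underside. Stands on the counter at the start; two to four such tubs are present (None when absent).
- empty_center (a point): Open empty steel cup, no lid, 54 mm across the rim and a little narrower at the foot, 60 mm high, wall 3 mm; this point is half-way up (30 mm). Stands in the lane at the start.
- washtray: Fixed open grey tray 150 x 130 mm (own x, y), walls 45 mm high and 4 mm thick; origin under its centre on the counter.
- sauce1: White squeeze bottle, 170 mm tall, 52 mm thick; bystander, origin at its foot.
- sauce2: White squeeze bottle, 160 mm tall, 52 mm thick; bystander, origin at its foot.
- bowl: White bowl, 120 mm wide, 50 mm high; bystander.
- spat: Spatula, 250 mm long, lying; bystander.
- spoon: Spoon, 200 mm long, lying; bystander.
- jar: Glass jar with steel cap, 64 mm wide, 90 mm high; bystander.
- oil: Green glass bottle, 68 mm wide, 250 mm tall; bystander.

How it is judged (in metres and radians):
On the way, in this order (a step that is already met when the one before it is completed fails the run):
1. the anchor nut is screwed down tight (value of joint nut above 3.5 rad and value of joint striker below 0.9 rad), for 0.2 s.
2. the sprung arm is hooked on its catch and let go (value of joint striker above 0.94 rad and value of joint catch below 0.06 rad and value of joint nut above 3.5 rad and contact force between striker and the fingers below 0.1 N and velocity of joint striker between -0.1 and 0.1 rad/s), for 0.3 s.
At the end, for the whole second after the job is handed in: Nut within 0.1 rad of its stop; arm hooked (joint above 0.94, catch shut, at rest); every tub present upright on the lane floor between the rails, centre between y = -30 and 217 mm of the kicker; the empty cup in the wash tray at rest; slider grip within 5 mm of the marker along the track (value of joint nut above 3.5 rad and value of joint striker above 0.94 rad and value of joint catch below 0.06 rad and velocity of joint striker between -0.1 and 0.1 rad/s and x of tub0_center in the frame of kicker between -0.016 and 0.016 m and y of tub0_center in the frame of kicker between -0.03 and 0.217 m and angle between each of tub0_center, tub1_center, tub2_center, tub3_center's own z axis and vertical below 0.1 rad and z of each of tub0_center, tub1_center, tub2_center, tub3_center in the frame of kicker below 0.047 m and x of tub1_center in the frame of kicker between -0.016 and 0.016 m and y of tub1_center in the frame of kicker between -0.03 and 0.217 m and x of tub2_center in the frame of kicker between -0.016 and 0.016 m and y of tub2_center in the frame of kicker between -0.03 and 0.217 m and x of tub3_center in the frame of kicker between -0.016 and 0.016 m and y of tub3_center in the frame of kicker between -0.03 and 0.217 m and x of empty_center in the frame of washtray between -0.07 and 0.07 m and y of empty_center in the frame of washtray between -0.06 and 0.06 m and z of empty_center in the frame of washtray below 0.05 m and linear speed of empty below 0.05 m/s and y of power_grip in the frame of marker_line between -0.005 and 0.005 m); the robot touches nothing.
It fails at once if the sprung arm snaps forward (value of joint striker below 0.85 rad and velocity of joint striker below -4 rad/s).
It fails at once if a tub stands in the lane while the arm is not hooked (value of joint striker below 0.85 rad and ((x of tub0_center in the frame of kicker between -0.03 and 0.03 m and y of tub0_center in the frame of kicker between -0.03 and 0.215 m and z of tub0_center in the frame of kicker below 0.06 m) or (x of tub1_center in the frame of kicker between -0.03 and 0.03 m and y of tub1_center in the frame of kicker between -0.03 and 0.215 m and z of tub1_center in the frame of kicker below 0.06 m) or (x of tub2_center in the frame of kicker between -0.03 and 0.03 m and y of tub2_center in the frame of kicker between -0.03 and 0.215 m and z of tub2_center in the frame of kicker below 0.06 m) or (x of tub3_center in the frame of kicker between -0.03 and 0.03 m and y of tub3_center in the frame of kicker between -0.03 and 0.215 m and z of tub3_center in the frame of kicker below 0.06 m))).
It fails at once if another thing on the counter is knocked away (over 60 mm) or over (distance of any of sauce1, sauce2, bowl, spat, spoon, jar, oil from where it was at the start of the episode above 0.06 m or angle between any of sauce1, sauce2, jar, oil's own z axis and vertical above 0.5 rad).
Of tub0, tub1, tub2, tub3 only 2 to 4 are there at a start; the rules pass over those that are not, and their reading is None.
At some moment in a run one of tub0, tub1, tub2, tub3 may be knocked a few centimetres aside while the robot is not near it.
It also fails if it takes over 210 s, if anything falls off the work surface, if the arm or the gripper's body presses on something with over 40 N, if the wrist force passes 120 N, or if a joint passes its speed limit or range.

ROBOT

A 7-joint arm with a two-finger parallel gripper is mounted at the origin on the work surface. World frame = base frame: x ahead of the robot, y to its left, z up, the work surface at z = 0. Lengths are in m, angles in degrees, forces in N, time in s.
With the tool pointing down it reaches from about 0.35 to 0.9 m from the base axis. Payload 19.9 kg.
Tool frame: the origin (TCP) lies on the front face of the gripper's body, between the roots of the fingers; the fingertips stand ahead of it and the grasp point (between the pads) lies 78 mm ahead of it (robot.tcp_to_tips is the z of the fingertips in the tool frame, in m); z points along the fingers, y is the direction in which the jaws open and shut (so a half turn about z gives the same grasp; the last joint's range is limited). The gripper opens to 94 mm and grips with 3 to 60 N. Pads are 16 mm wide; open, the fingers measure 119 mm over their backs; the gripper's body (75 mm by 177 mm) begins 78 mm behind the grasp point.
Start: joints at [-72.049, 23.915, -0.59, 92.452, 0.269, 63.638, -3.037], TCP at [0.217, 0.586, 0.303] pointing down, gripper open.
Joint ranges: [-161.28, 161.28], [-22.2, 115.67], [-73.04, 71.86], [3.21, 147.25], [-68.34, 248.33], [10.77, 114.83], [-161.83, 161.83]. Speed limits (degrees/s): [108.29, 108.29, 136.94, 136.94, 172.46, 172.46, 172.46].

INTERFACE

Orientations are given as [roll, pitch, yaw] about the fixed x, y, z axes, in that order (R = Rz(yaw) Ry(pitch) Rx(roll)).
In Python, from plant import robot, optics gives the robot as it stands. Calls block until the motion is done:
- robot.reach(position, orientation): joint-space move of the TCP to a pose.
- robot.move_linear(position, frame=None, rate=0.15, force_limit=None): straight line of the TCP; frame=None keeps the orientation; rate is the mean speed in m/s. With force_limit (N) it stops when the force on the tool has changed by that much, and returns True; else False.
- robot.move_joints(angles): joint-space move.
- robot.move_gripper(opening, grasp_force=None): finger opening in m; grasp_force is the grip in N (None keeps the last); returns when the fingers have stopped.
- robot.sleep(seconds).
- robot.ik(position, orientation): joint angles nearest the present ones, or None.
- robot.observe(): the state.
- optics.read_camera(name): name is "side" or "top" or "wrist"; returns the picture (384x512x3 uint8, red, green, blue); there is no depth.
- optics.camera_params(name): a dict with "intrinsics" (3x3 intrinsics, pixels), "cam_to_world" (4x4, takes a point from camera to world coordinates). Camera axes: x right, y up, looking along -z (the intrinsics and any distortion apply to the point x, -y, -z); pixel columns grow to the right and rows downward; lengths in m; the calibration is good to about 2 mm. A picture is of the moment at which its call begins: read the wrist's pose just before it. camera_params takes no time and is no camera call; for the wrist camera it gives the pose at the moment of the call.
A pose or a line that the arm cannot do raises robot.IKError and nothing moves.
- robot.close_job(): hands the job in, once; it reports no verdict.
Trained networks look in the newest picture that a camera, given by its name, has taken for a name from the list of things; names that differ only in an ending like _2 or _b are one class to them, and where a whole thing is asked for, a point or a joint stands for the part that bears it (a point fixed in the world has none). Each returns a list of dicts, best first, with "conf" (0 to 1); they miss things now and then, are a little off and sometimes report something else, mostly with a low value. They report only what shows in the picture. A call takes as long as a camera call.
- optics.masks_of(camera, thing): "mask" (384x512 bool, what is visible of it) and "box" ([centre column, centre row, width, height] in pixels, round what is visible of it).
- optics.pinpoint(camera, thing): "location" ([column, row] in pixels: a listed point, or the origin of a listed thing).
The state is a dict: "time": time; "joints": joint angles; "joint_vel": joint speeds; "joint_efforts": joint torques, N m; "tcp_pos": TCP position; "tool_rot": TCP orientation; "ft_force": force on the tool from outside, world axes, zero at the start; "torque": the same for the moment, N m; "width": finger opening in m.
Only numpy, scipy, OpenCV 4.12 (cv2) and the standard library are available. Lean on these libraries where they do the work, as an engineer would, in place of code of your own. Each camera call takes 0.05 s, during which the arm holds its last target. There are 200 camera calls.

## Working session

There is one attempt and no reset: what is moved stays moved. The work goes in short steps, each a Python script; the robot and the scene stay as the last script left them, time stands still between calls to the robot, and variables do not carry over. Pictures are saved under pics/ and viewed, about 12 in all and at most 16, crops included, and the job is handed in when it is done.

```bash
ls; mkdir -p pics
cat > h.py <<'E'
import numpy as np, cv2
from plant import robot, optics
def shot(n,f=None):
    im=optics.read_camera(n)
    if f: cv2.imwrite('pics/'+f,cv2.cvtColor(im,cv2.COLOR_RGB2BGR))
    return im
def ray(n,px,P=None):
    P=P or optics.camera_params(n); K=np.array(P['intrinsics']);T=np.array(P['cam_to_world'])
    d=P.get('distortion'); 
    u=cv2.undistortPoints(np.array([[px]],float),K,None if d is None else np.array(d,float))[0,0]
    return T[:3,3],T[:3,:3]@np.array([u[0],-u[1],-1.])
def atz(n,px,z,P=None):
    o,d=ray(n,px,P); return o+d*(z-o[2])/d[2]
def proj(n,p,P=None):
    P=P or optics.camera_params(n); K=np.array(P['intrinsics']);T=np.array(P['cam_to_world'])
    c=T[:3,:3].T@(np.array(p)-T[:3,3]); q=K@np.array([c[0]/-c[2],c[1]/c[2],1]); return q[:2]
E
python3 - <<'E'
from h import *
np.set_printoptions(precision=4,suppress=True)
for n in['top','side','wrist']:
    im=shot(n,n+'0.png'); P=optics.camera_params(n); print(n,P)
Z={'kicker':0,'striker_hinge':.07,'post_grip':.07,'nut_grip':.045,'power_grip':.055,'marker_line':.032,'tub0_center':.032,'empty_center':.04,'washtray':0,'lane_start':.01,'catch':.05,'bowl':0,'jar':0,'oil':0,'sauce1':0,'spat':0,'spoon':0}
for t,z in Z.items():
  for n in['top','side']:
    try:
      for r in optics.pinpoint(n,t)[:5]:
        if r['conf']>.3: print(t,n,round(r['conf'],2),np.round(r['location'],1),atz(n,r['location'],z)[:2])
    except Exception as e: print(t,n,e)
ims=[cv2.imread(f'pics/{n}0.png') for n in['top','side']]
cv2.imwrite('pics/a.png',np.vstack([cv2.resize(i,(400,300)) for i in ims]))
print(robot.observe())
E
```

```text
pics
top {'intrinsics': array([[440.4895,   0.    , 251.3604],
       [  0.    , 440.4895, 188.575 ],
       [  0.    ,   0.    ,   1.    ]]), 'cam_to_world': array([[ 0.0067,  0.989 , -0.1478,  0.3083],
       [-0.9997,  0.0102,  0.0231, -0.0071],
       [ 0.0244,  0.1476,  0.9888,  1.3411],
       [ 0.    ,  0.    ,  0.    ,  1.    ]])}
side {'intrinsics': array([[359.6397,   0.    , 255.8527],
       [  0.    , 359.6397, 192.094 ],
       [  0.    ,   0.    ,   1.    ]]), 'cam_to_world': array([[ 0.9641,  0.173 , -0.2014,  0.2527],
       [-0.2652,  0.5893, -0.7632, -0.9038],
       [-0.0133,  0.7892,  0.614 ,  0.7817],
       [ 0.    ,  0.    ,  0.    ,  1.    ]])}
wrist {'intrinsics': array([[291.2172,   0.    , 260.0171],
       [  0.    , 291.2172, 190.807 ],
       [  0.    ,   0.    ,   1.    ]]), 'cam_to_world': array([[ 0.3471, -0.9116, -0.2202,  0.1537],
       [ 0.9378,  0.3373,  0.0821,  0.6105],
       [-0.0005, -0.235 ,  0.972 ,  0.3843],
       [ 0.    ,  0.    ,  0.    ,  1.    ]])}
kicker top 0.57 [250.6 170.7] [ 0.5646 -0.0358]
kicker top 0.51 [333.6 259.1] [ 0.29
[... 2548 characters left out ...]
t side 0.43 [318.2 184.9] [0.737  0.0451]
spoon top 0.68 [334.8 259.8] [ 0.2938 -0.292 ]
spoon top 0.4 [143.8 263.8] [0.2783 0.2811]
spoon side 0.92 [215.1 283.9] [ 0.2989 -0.2865]
{'time': 1.75, 'joints': array([-72.0481,  23.9162,  -0.5898,  92.4535,   0.2702,  63.6378,
        -3.0359]), 'joint_vel': array([-0.0159,  0.0441, -0.0317,  0.0018, -0.0448,  0.0406,  0.0086]), 'joint_efforts': array([  0.0001, -85.1009,   0.6382, -42.6282,  -0.0488,   0.0136,
        -0.0001]), 'tcp_pos': array([0.2171, 0.5861, 0.3026]), 'tool_rot': array([-179.994 ,    0.0033,  159.6714]), 'ft_force': array([-0.1894, -0.0122,  0.326 ]), 'torque': array([ 0.011 , -0.0086,  0.0188]), 'width': 0.0940970323153617}
```

View pics/top0.png

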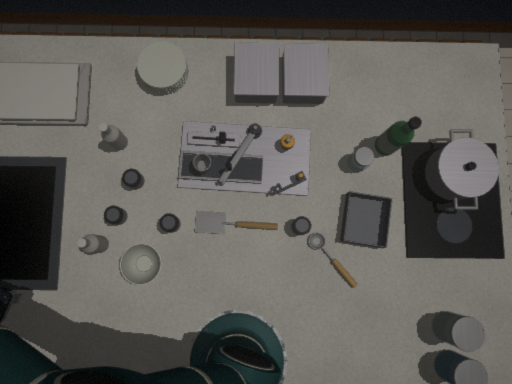

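View pics/side0.png

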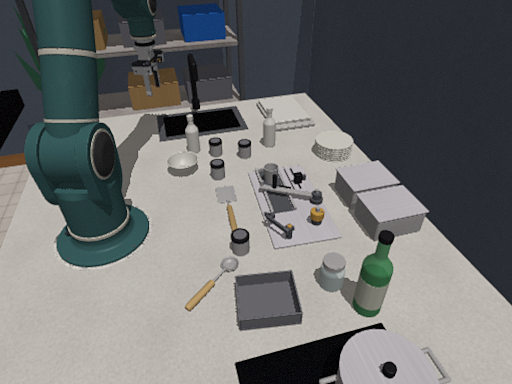

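The top view shows the kicker plate (180–310, 122–195), with the cup at (201,162), the slider at (222,138), the nut at (288,142) and the catch at (298,177). There are four tubs at (131,179), (113,215), (168,223) and (302,226), and the tray is at (366,220). Next I look from closer with the wrist camera.

```bash
cat > m.py <<'E'
from h import *
np.set_printoptions(precision=4,suppress=True)
Z={'kicker':0,'striker_hinge':.07,'post_grip':.07,'nut_grip':.045,'power_grip':.055,'marker_line':.032,'empty_center':.04,'lane_start':.01}
def meas(name,things=Z,show=1):
    P=optics.camera_params('wrist'); shot('wrist',name)
    for t in things:
        for r in optics.pinpoint('wrist',t)[:4]:
            if r['conf']>.3: print(t,round(r['conf'],2),np.round(r['location'],1),atz('wrist',r['location'],things[t],P)[:2])
E
python3 - <<'E'
from m import *
robot.reach([.54,0.0,.32],[180,0,90])
print(robot.observe()['joints'],robot.tcp_to_tips)
meas('w1.png')
robot.reach([.56,-.10,.28],[180,0,90])
meas('w2.png')
E
```

```text
[-34.1474  16.6143  37.1958 104.5045 -11.2332  62.5936   7.2076] 0.0972
kicker 0.6 [277.6 201.4] [ 0.5656 -0.0427]
striker_hinge 0.91 [381.2 219.7] [ 0.686  -0.0457]
post_grip 0.63 [279.9 155.2] [0.5628 0.0314]
nut_grip 0.81 [338.8 284. ] [ 0.6483 -0.1471]
nut_grip 0.35 [383.6 112.1] [0.6865 0.0798]
power_grip 0.82 [359.2 137.7] [0.6566 0.0505]
marker_line 0.61 [384.2 112.1] [0.6925 0.0802]
empty_center 0.59 [289.6  84.6] [0.5748 0.1109]
lane_start 0.68 [275.6 195.7] [ 0.562  -0.0317]
lane_start 0.43 [361.5 138.1] [0.6749 0.0475]
kicker 0.85 [268.7 126.7] [ 0.5705 -0.0393]
kicker 0.58 [122.4 249. ] [ 0.3751 -0.1994]
striker_hinge 0.73 [391.1 138.2] [ 0.6895 -0.0491]
post_grip 0.73 [261.5  50.1] [0.5615 0.0312]
nut_grip 0.57 [335.5 219.8] [ 0.6464 -0.1427]
power_grip 0.73 [363.8  33. ] [0.6596 0.0495]
marker_line 0.51 [392.1   3.5] [0.6934 0.0826]
lane_start 0.78 [265.6 125.3] [ 0.5666 -0.0374]
```

View pics/w1.png

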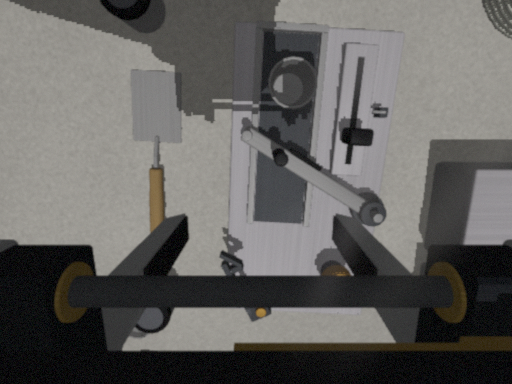

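View pics/w2.png

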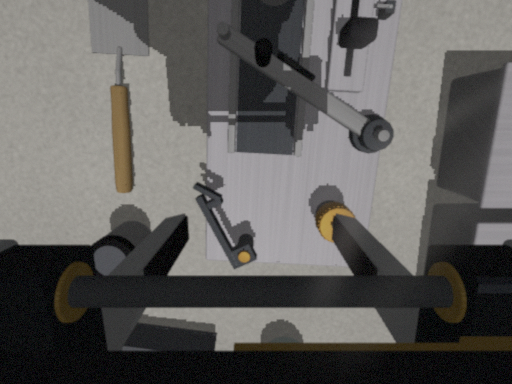

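w1 shows the plate corners at about TL (235,24), TR (402,32) and BR (358,312), the marker at (380,111), the slider at (357,137) and the cup at (293,82). In w2 the nut is at (335,220) and the catch at (195–250, 185–262). I fit the kicker pose from corners and hinge.

```bash
cat > fit.py <<'E'
from m import *
from scipy.optimize import least_squares
# camera poses for w1,w2 (recompute from offsets)
def wp(tcp): # yaw 90 tool: cam offset from start pose
    Ts=np.array([[.3471,-.9116,-.2202,.1537],[.9378,.3373,.0821,.6105],[-.0005,-.235,.972,.3843],[0,0,0,1]])
    a=np.deg2rad(90-159.6714);R=np.array([[np.cos(a),-np.sin(a),0],[np.sin(a),np.cos(a),0],[0,0,1]])
    T=np.eye(4);T[:3,:3]=R@Ts[:3,:3];T[:3,3]=np.array(tcp)+R@(Ts[:3,3]-[.2171,.5861,.3026])
    return {'intrinsics':[[291.2172,0,260.0171],[0,291.2172,190.807],[0,0,1]],'cam_to_world':T}
P1=wp([.54,0,.32]);P2=wp([.56,-.1,.28])
C=[(P1,(235,24),(-.07,.225,.01)),(P1,(402,32),(.14,.225,.01)),(P1,(358,312),(.14,-.175,.01)),
(P2,(368,266),(.14,-.175,.01)),(P2,(207,260),(-.07,-.175,.01)),
(P1,(381.2,219.7),(.12,0,.07)),(P2,(391.1,138.2),(.12,0,.07)),
(None,(184,122),(.14,.225,.01)),(None,(310,130),(.14,-.175,.01)),(None,(308,195),(-.07,-.175,.01)),(None,(178,188),(-.07,.225,.01)),(None,(253.7,125.7),(.12,0,.07))]
obs=[]
for P,px,k in C: obs.append((atz('wrist',px,k[2],P) if P else atz('top',px,k[2]),np.array(k)))
def f(v):
    c,s=np.cos(v[2]),np.sin(v[2]);R=np.array([[c,-s],[s,c]])
    return np.concatenate([R@k[:2]+v[:2]-o[:2] for o,k in obs])
r=least_squares(f,[.56,-.04,0],loss='soft_l1',f_scale=.004)
if __name__=='__main__':
    print(r.x); print(r.fun.reshape(-1,2)*1000)
E
cat fit.py >/dev/null
python3 - <<'E'
from fit import *
print(r.x);print(np.round(r.fun.reshape(-1,2)*1000,1))
x,y,t=r.x;R=np.array([[np.cos(t),-np.sin(t)],[np.sin(t),np.cos(t)]])
for n,p in dict(post=(.562,.0313),nut=(.6473,-.145),power=(.658,.050),marker=(.693,.0815),cup=(.5748,.1109)).items(): print(n,R.T@(np.array(p)-[x,y]))
np.save('k.npy',r.x)
E
```

```text
[ 0.5668 -0.0415 -0.0444]
[[-3.4  4.6]
 [ 2.5  4.1]
 [ 7.4 -4. ]
 [-4.9 -2.9]
 [-1.7 -2.2]
 [ 0.5  1.1]
 [-3.4  2.3]
 [ 1.9  4.1]
 [ 4.5 -1.9]
 [-0.  -1.4]
 [ 0.2  1.3]
 [-1.2 -4.2]]
post [-0.008   0.0725]
nut [ 0.085  -0.0999]
power [0.0871 0.0954]
marker [0.1206 0.1284]
cup [0.0013 0.1526]
```

Run:
```python
from m import *
n=[.6473,-.145]
for yaw in (220,200,77,-50):
    print(yaw,robot.ik([*n,.2],[180,0,yaw]))
robot.reach([*n,.2],[180,0,77])
j=np.array(robot.observe()['joints']); print(j)
q=j.copy(); q[6]+=20; robot.move_joints(q); o=robot.observe(); print(o['tool_rot'],o['tcp_pos'])
```

```text
220 [  4.9644  33.8328   7.0721  91.6236  -4.8097  54.8409 143.6223]
200 [  2.0772  34.0816  11.175   91.7379  -7.6256  54.9274 125.7688]
77 [-15.4977  38.886   37.4363  92.3986 -26.7575  57.9534  17.2714]
-50 [-28.6838  50.5424  62.4338  92.8275 -47.9616  67.1563 -94.7894]
[-15.4901  38.9216  37.4394  92.4041 -26.7253  57.9682  17.2826]
[179.9699   0.0026  96.8302] [ 0.6471 -0.1447  0.2009]
```

Run:
```python
from m import *
n=[.6473,-.145]
q=np.array(robot.observe()['joints']); q[6]=155; robot.move_joints(q)
print('hit',robot.move_linear([*n,.125],rate=.08,force_limit=6))
o0=robot.observe();print(o0['tool_rot'],o0['tcp_pos'],o0['ft_force'])
robot.move_gripper(.03,15); o=robot.observe();print(o['width'],o['ft_force'],o['torque'])
q=np.array(o['joints'])
while q[6]>-150:
    q[6]-=20; robot.move_joints(q); o=robot.observe()
    print(round(q[6]),round(o['joints'][6],1),o['torque'],o['ft_force'],round(o['width'],4),o['time'])
    if abs(o['torque'][2])>.25: break
```

```text
hit False
[-179.9517    0.0583 -145.2222] [ 0.6476 -0.1451  0.1255] [ 0.5067 -0.1035  1.6026]
0.041721082646906334 [-2.9455  2.5712  3.2653] [ 0.6769  0.7203 -0.0545]
137 137.3 [-0.7995 -0.622  -0.091 ] [ 2.4939 -4.041  -2.398 ] 0.0414 10.8167
117 117.3 [-1.6163 -1.013  -0.0491] [ 4.9087 -7.2892 -5.0898] 0.0418 11.2583
97 97.3 [-2.2043 -0.8928 -0.1068] [ 3.0285 -9.4924 -3.8217] 0.0415 11.7
77 77.3 [-2.7166 -0.3593 -0.0937] [  1.5578 -11.6702  -4.4168] 0.0417 12.1417
57 57.3 [-2.9656  0.4599 -0.069 ] [ -1.8497 -12.9288  -1.8041] 0.0419 12.5833
37 37.3 [-2.989   1.5763 -0.0487] [ -6.8114 -12.1745   1.7637] 0.0417 13.025
17 17.3 [-2.6654  2.7541 -0.0182] [-11.5157 -11.1536   5.4398] 0.042 13.4667
-3 -2.7 [-1.7382  3.4394  0.0504] [-14.1137  -7.1628   8.9962] 0.0418 13.9083
-23 -22.6 [-0.7075  1.3253 -0.1419] [-4.7437 -2.9312  3.0441] 0.0418 14.35
-43 -42.6 [-0.9073 -0.764  -0.0518] [ 4.2462 -3.6075 -1.382 ] 0.0416 14.7917
-63 -62.6 [-1.5772 -0.734  -0.0063] [ 4.5197 -6.9499  1.2054] 0.0417 15.2333
-83 -82.6 [-2.2033 -0.2478 -0.0444] [ 1.817  -9.7512  2.5754] 0.0415 15.675
-103 -102.6 [-2.5227  0.597  -0.1023] [ -2.6439 -11.2021   3.3528] 0.0417 16.1167
-123 -122.6 [-2.3378  1.6011 -0.0839] [ -6.6678 -10.7081   6.3238] 0.0421 16.5583
-143 -142.6 [-1.7398  2.2733 -0.0482] [-9.7514 -8.3888  5.2447] 0.0417 17.0Traceback (most recent call last):
  File "<stdin>", line 9, in <module>
plant.IKError: the arm cannot take that pose within its joint ranges
```

Run:
```python
from m import *
np.set_printoptions(precision=2,suppress=True)
o=robot.observe();p=np.array(o['tcp_pos']);print(o['ft_force'],p)
def turn(j7):
    q=np.array(robot.observe()['joints']);q[6]=j7;robot.move_joints(q)
robot.move_gripper(.06); turn(77); o=robot.observe();b=o['ft_force'];print('free',b,o['tool_rot'][2])
robot.move_gripper(.03,10)
print('grip77',robot.observe()['ft_force']-b,np.array(robot.observe()['tcp_pos']))
# centre by compliance at both angles
for a in (77,-13,77):
    if a!=77 or 1: robot.move_gripper(.06); turn(a)
    b=robot.observe()['ft_force']
    robot.move_gripper(.03,10)
    o=robot.observe(); y=np.deg2rad(o['tool_rot'][2]); ax=np.array([np.sin(y),-np.cos(y),0])
    f0=(o['ft_force']-b)@ax
    p=np.array(o['tcp_pos']); robot.move_linear(p+ax*.002*np.sign(f0),rate=.02)
    f1=(robot.observe()['ft_force']-b)@ax
    k=(f1-f0)/(.002*np.sign(f0)); d=-f1/k if k<0 else 0
    print(a,ax,f0,f1,'more',d)
    if abs(d)<.006: robot.move_linear(np.array(robot.observe()['tcp_pos'])+ax*d,rate=.02)
    o=robot.observe();print((o['ft_force']-b)@ax,o['tcp_pos'],o['torque'])
```

```text
[-9.75 -8.39  5.24] [ 0.65 -0.15  0.12]
free [-0.22  0.29  0.13] 134.6689718351477
grip77 [-7.67 -5.09  4.15] [ 0.65 -0.15  0.12]
77 [0.71 0.7  0.  ] -9.668462841216737 7.454545217510672 more 0.0008707050994712548
-3.177724574220206 [ 0.65 -0.15  0.12] [-0.56  0.85  0.04]
-13 [ 0.7  -0.71  0.  ] -2.726156262384568 12.301774506900053 more 0.0016371880727642798
-7.63240372777993 [ 0.65 -0.15  0.12] [1.15 1.67 0.08]
77 [0.71 0.7  0.  ] -4.347760837535057 7.233839026141768 more 0.0012491951217947245
-6.008105253495324 [ 0.65 -0.15  0.13] [-0.67  1.02 -0.01]
```

Run:
```python
from m import *
np.set_printoptions(precision=3,suppress=True)
def turn(j7):
    q=np.array(robot.observe()['joints']);q[6]=j7;robot.move_joints(q)
robot.move_gripper(.06); turn(120)
o=robot.observe();print(o['tcp_pos'])
robot.move_gripper(.03,40); o=robot.observe();t0=o['joint_efforts'][6];print(o['torque'],o['ft_force'],t0)
for a in range(110,-1,-10):
    try: turn(a)
    except Exception as e: print(e);break
    o=robot.observe();print(a,round(o['joints'][6],1),round(o['joint_efforts'][6],3),o['torque'],o['ft_force'])
    if abs(o['joint_efforts'][6]-t0)>.6: break
```

```text
[ 0.647 -0.146  0.125]
[ 0.038  0.024 -0.058] [ 0.792 -0.087  0.024] 0.03392471233382821
110 110.2 -1.542 [-0.458 -0.383 -0.028] [ 2.068 -2.529  1.257]
```

```bash
cat > kk.py <<'E'
from m import *
k=np.load('k.npy')
def K(x,y): 
    c,s=np.cos(k[2]),np.sin(k[2]); return np.array([c*x-s*y+k[0],s*x+c*y+k[1]])
def Ki(p):
    c,s=np.cos(k[2]),np.sin(k[2]); d=np.array(p)[:2]-k[:2]; return np.array([c*d[0]+s*d[1],-s*d[0]+c*d[1]])
ydeg=np.rad2deg(k[2])
ky=K(0,1)-K(0,0)
E
python3 - <<'E'
from kk import *
robot.move_gripper(.07)
p=np.array(robot.observe()['tcp_pos']); robot.move_linear([p[0],p[1],.25])
from fit import P2
for px in ((245,258),(207,190),(196,184)): print('catch',Ki(atz('wrist',px,.05,P2)))
print(Ki([.562,.0313]),robot.ik([.562,.0313,.26],[180,0,180+ydeg]))
robot.reach([.5,-.0,.30],[180,0,180+ydeg])
meas('w3.png',{'post_grip':.07,'striker_hinge':.07,'empty_center':.04,'marker_line':.032,'power_grip':.055,'lane_start':.01,'nut_grip':.045})
E
```

```text
catch [-0.017  -0.1475]
catch [-0.0615 -0.0679]
catch [-0.0735 -0.0617]
[-0.008   0.0725] [-36.9632  24.1136  39.0338 104.9583 -17.8309  57.1673  96.8895]
post_grip 0.62 [284.8 236.9] [0.5643 0.026 ]
striker_hinge 0.67 [231.  327.4] [ 0.6817 -0.0438]
empty_center 0.7 [352.5 232.3] [0.5745 0.113 ]
marker_line 0.37 [322.5 310.9] [0.6913 0.0778]
marker_line 0.31 [310.5 304.2] [0.6801 0.0614]
power_grip 0.41 [309.1 302.6] [0.6615 0.0558]
lane_start 0.94 [231.4 221.4] [ 0.5639 -0.0411]
```

View pics/w3.png

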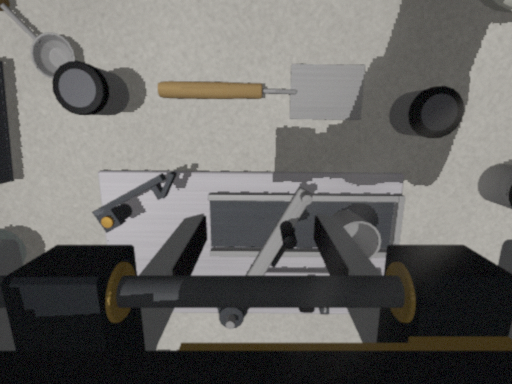

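The black post stands at (288,234), clear of the cup at (358,235), and the catch is at (100–185, 170–222). I grip the post and draw the arm back.

```bash
cat > arc.py <<'E'
from kk import *
np.set_printoptions(precision=3,suppress=True)
H=K(.12,0)
def fky(): return robot.observe()['ft_force'][:2]@ky
def post(a,a0,R=.145):
    t=a0+a; return H+R*np.array([np.cos(t),np.sin(t)])
E
python3 - <<'E'
from arc import *
P0=np.array([.5625,.030]); d=P0-H; print('R',np.hypot(*d))
a0=np.arctan2(d[1],d[0]); print(np.rad2deg(a0-k[2]))
robot.move_gripper(.045)
p=post(0,a0)
robot.reach([*p,.26],[180,0,180+ydeg])
print('hit',robot.move_linear([*p,.154],rate=.08,force_limit=5))
b=robot.observe()['ft_force']
robot.move_gripper(.0,25); o=robot.observe(); print(o['width'],o['ft_force']-b,o['tcp_pos'])
for a in np.arange(.1,.75,.1):
    robot.move_linear([*post(a,a0),.154],rate=.06)
    o=robot.observe(); print(round(a,2),o['ft_force']-b,o['width'],np.array(o['tcp_pos'][:2])-post(a,a0))
np.save('a0.npy',[a0,*b])
E
```

```text
R 0.14598022899308963
150.81221498460843
hit False
0.01555917787556618 [ 0.364 -4.737 -0.533] [0.563 0.029 0.154]
0.1 [ 3.919  5.112 -2.13 ] 0.015284371798899951 [0.    0.001]
0.2 [-2.673  8.661  2.472] 0.015409822100624138 [-0.     0.001]
0.3 [-7.888  9.845  7.752] 0.015362756120785498 [-0.001  0.001]
0.4 [-7.088  9.162  6.376] 0.015415098331712479 [-0.001  0.001]
0.5 [-6.265  9.35   6.258] 0.015656988771267786 [-0.001  0.001]
0.6 [-4.152  9.308  5.827] 0.015729407965964174 [-0.001  0.001]
0.7 [-4.464  8.719  6.469] 0.015502689423259906 [-0.     0.001]
```

```bash
python3 - <<'E'
from arc import *
v=np.load('a0.npy');a0=v[0];b=v[1:]
for a in (.8,.85,.9,.95,1.0,1.04,1.08,1.10):
    robot.move_linear([*post(a,a0),.154],rate=.05)
    o=robot.observe(); t=a0+a; tan=np.array([-np.sin(t),np.cos(t)]); f=(o['ft_force']-b)[:2]
    print(round(a,2),o['ft_force']-b,'tang',f@tan,'rad',f@[np.cos(t),np.sin(t)])
    if f@tan<-35: break
robot.sleep(.3)
print('back')
for a in (1.08,1.06,1.04,1.02,1.0,.98):
    robot.move_linear([*post(a,a0),.154],rate=.03)
    o=robot.observe(); t=a0+a; tan=np.array([-np.sin(t),np.cos(t)]); f=(o['ft_force']-b)[:2]
    print(round(a,2),o['ft_force']-b,'tang',f@tan)
    if f@tan>-1: break
P=optics.camera_params('wrist');shot('wrist','w4.png');shot('side','s4.png')
E
python3 -c "
import cv2,numpy as np
a=cv2.imread('pics/s4.png')[150:260,220:360];w=cv2.imread('pics/w4.png')
cv2.imwrite('pics/c4.png',np.vstack([cv2.resize(a,(700,550))[:, :512][:280],cv2.resize(w,(512,310))]))
cv2.imwrite('pics/c4.png',np.hstack([cv2.resize(a,(400,314)),cv2.resize(w,(400,314))]))"
```

```text
0.8 [-5.788  7.114  6.241] tang -8.31036727700411 rad 3.879082334796248
0.85 [-6.082  7.98   7.434] tang -9.408086787584546 rad 3.487227129698003
0.9 [-5.489  9.487  8.019] tang -10.786593974844724 rad 1.9440229876211315
0.95 [-6.595  7.877  6.609] tang -9.81194265026712 rad 3.0438126907922562
1.0 [-4.438  5.019  5.436] tang -6.44268429775103 rad 1.8374027590741586
1.04 [-5.429  8.599  8.235] tang -10.138776223641479 rad 0.7815470463896883
1.08 [-6.346  8.843  8.527] tang -10.833905697161189 rad 1.0460358057151646
1.1 [-6.805  8.594  7.342] tang -10.878221315924963 rad 1.351136359588236
back
1.08 [-5.7    7.264  6.373] tang -9.144195266188344
1.06 [-4.677  7.817  5.323] tang -9.104665098404961
1.04 [-2.569  6.898  3.654] tang -7.298599652962298
1.02 [-1.426  7.913  2.897] tang -7.7095814972309284
1.0 [ 7.01  -4.811 -7.919] tang 7.365462152453537
```

View pics/c4.png

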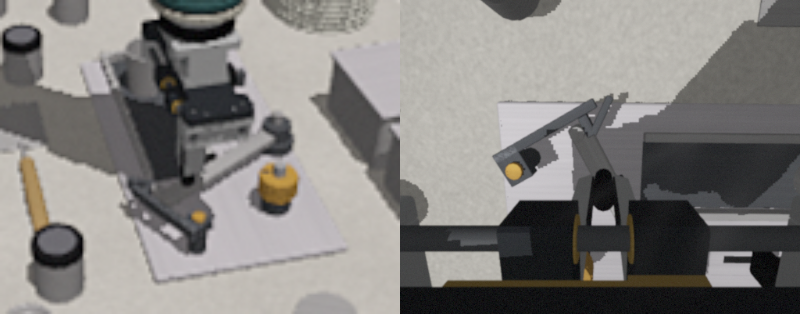

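The nose pin sits in the hook at (590,125), and the force on the tool reversed when I eased the arm forward, so the catch is holding. I unload the post and release it.

Run:
```python
from arc import *
v=np.load('a0.npy');a0=v[0];b=v[1:]
for a in np.arange(1.003,1.02,.003):
    robot.move_linear([*post(a,a0),.154],rate=.02)
    o=robot.observe(); t=a0+a; tan=np.array([-np.sin(t),np.cos(t)]); f=(o['ft_force']-b)[:2]
    print(round(a,3),o['ft_force']-b,'tang',f@tan)
    if f@tan<1: break
robot.move_gripper(.045); o=robot.observe(); print(o['ft_force']-b)
robot.sleep(.4)
p=o['tcp_pos'];robot.move_linear([p[0],p[1],.30])
robot.reach([.5,-.0,.32],[180,0,180+ydeg])
meas('w5.png',{'post_grip':.07,'empty_center':.04,'marker_line':.032,'power_grip':.055,'tub0_center':.032,'washtray':.0})
```

```text
1.003 [ 5.417 -3.578 -5.687] tang 5.575423159874111
1.006 [ 5.903 -1.359 -5.665] tang 3.8017810407214454
1.009 [ 4.815  0.598 -3.62 ] tang 1.5800659572185616
1.012 [ 4.355  5.386 -2.627] tang -2.9043248390665792
[ 0.803  0.836 -0.891]
post_grip 0.94 [172.  230.8] [ 0.558 -0.108]
post_grip 0.32 [ 15.7 244.7] [ 0.568 -0.302]
empty_center 0.68 [346.1 228.6] [0.576 0.112]
empty_center 0.47 [22.6 13.2] [ 0.305 -0.255]
power_grip 0.48 [345.6 225.8] [0.566 0.107]
power_grip 0.31 [508.2 259.1] [0.621 0.319]
tub0_center 0.98 [107.3  95.4] [ 0.395 -0.179]
washtray 0.74 [231.2 218.4] [ 0.569 -0.043]
washtray 0.63 [345.3 227.4] [0.59  0.123]
washtray 0.45 [510.2 259.8] [0.652 0.372]
```

View pics/w5.png

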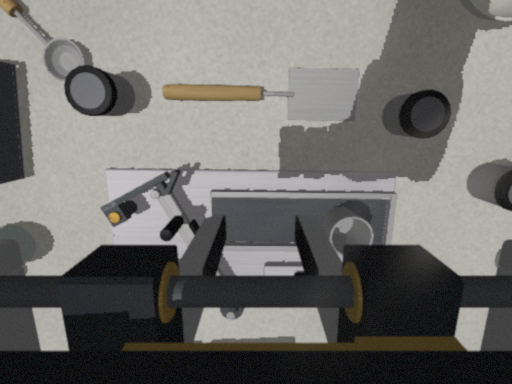

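The arm is hooked and released, with the post at (172,228). Now the empty cup goes to the tray.

Run:
```python
from arc import *
print(robot.observe()['time'],Ki([.5752,.112]))
c=[.5752,.112]
robot.move_gripper(.085)
robot.reach([*c,.24],[180,0,180+ydeg])
print('hit',robot.move_linear([*c,.123],rate=.12,force_limit=6))
robot.move_gripper(.03,12); print(robot.observe()['width'])
robot.move_linear([*c,.26],rate=.2); print(robot.observe()['width'])
t=[.407,-.383]
robot.reach([*t,.26],[180,0,180])
print('hit',robot.move_linear([*t,.118],rate=.12,force_limit=6),robot.observe()['tcp_pos'])
robot.move_gripper(.08); robot.move_linear([*t,.28],rate=.2)
# look for slider/marker
robot.reach([.63,-.02,.28],[180,0,90])
print(robot.observe()['time'])
meas('w6.png',{'marker_line':.032,'power_grip':.055,'post_grip':.07,'nut_grip':.045,'striker_hinge':.07})
shot('top','t6.png')
for t in ('tub0_center','empty_center'):
  for r in optics.pinpoint('top',t): print(t,r['conf'],atz('top',r['location'],.032)[:2])
```

```text
47.8 [0.002 0.154]
hit False
0.05345153488248891
0.053664300030144295
hit False [ 0.407 -0.383  0.118]
58.4667
marker_line 0.67 [314.1  89.3] [0.688 0.08 ]
power_grip 0.66 [287.5 116.3] [0.658 0.052]
post_grip 0.75 [191.5 265.3] [ 0.555 -0.107]
nut_grip 0.52 [272.5 284.2] [ 0.645 -0.145]
tub0_center 0.51 [ 0.398 -0.18 ]
empty_center 0.72 [ 0.413 -0.394]
```

View pics/w6.png

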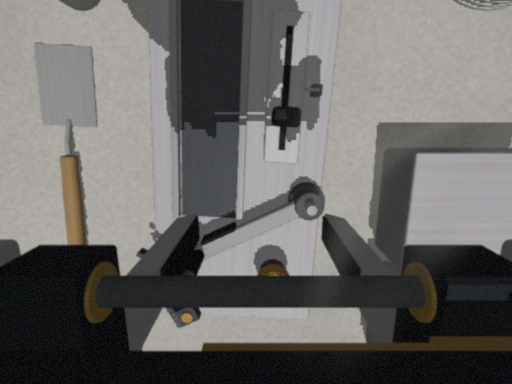

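View pics/t6.png

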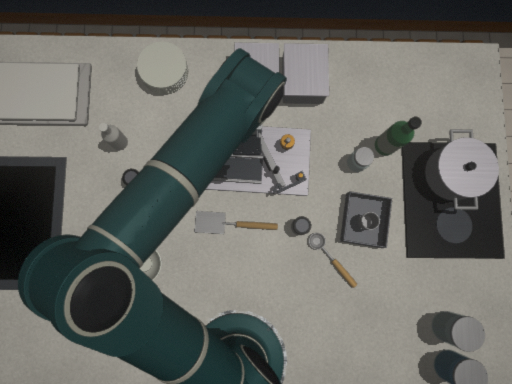

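The cup stands in the tray at (366,220). The slider is at (287,116) and the marker at (315,90); I measure those two from closer before moving the slider.

Run:
```python
from arc import *
robot.move_gripper(.06)
for p in ([.66,.05,.22],[.68,.03,.22]):
    robot.reach(p,[180,0,90])
    P=optics.camera_params('wrist'); shot('wrist','w7_%d.png'%(p[0]*100))
    for t,z in (('marker_line',.032),('power_grip',.055)):
        for r in optics.pinpoint('wrist',t)[:3]:
            w=atz('wrist',r['location'],z,P)
            if r['conf']>.3: print(t,round(r['conf'],2),np.round(r['location'],1),w[:2],Ki(w))
        for r in optics.masks_of('wrist',t)[:1]: print('  mask',r['conf'],r['box'],)
    np.save('P%d.npy'%(p[0]*100),P['cam_to_world'])
a=cv2.imread('pics/w7_66.png');cv2.imwrite('pics/c7.png',cv2.resize(a[40:260,140:380],None,fx=2.5,fy=2.5))
```

```text
marker_line 0.56 [293.  162.7] [0.691 0.081] [0.118 0.128]
  mask 0.56 [289.0, 162.6, 18.0, 16.9]
power_grip 0.68 [256.9 201.9] [0.657 0.05 ] [0.086 0.095]
  mask 0.86 [257.2, 200.7, 32.7, 27.5]
marker_line 0.71 [273.8 136.5] [0.693 0.083] [0.121 0.129]
  mask 0.6 [267.1, 138.5, 17.4, 13.0]
power_grip 0.79 [231.7 176.6] [0.656 0.05 ] [0.085 0.095]
  mask 0.98 [233.2, 175.2, 35.0, 29.7]
```

View pics/c7.png

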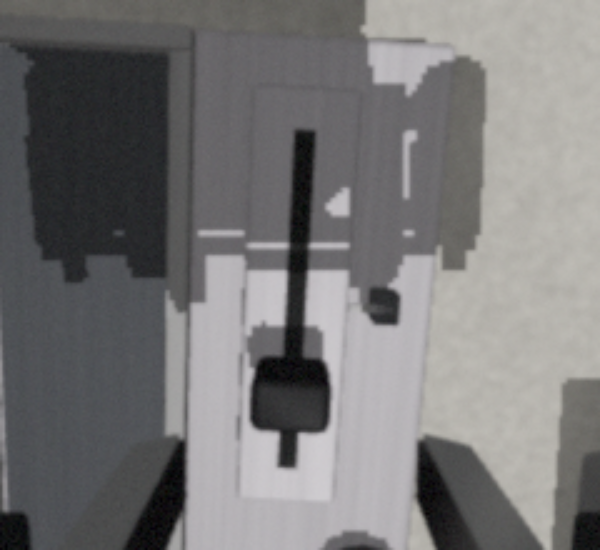

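Run:
```python
from arc import *
robot.move_gripper(.05)
p=K(.0855,.0955); q=K(.0855,.1287)
robot.reach([*p,.24],[180,0,180+ydeg])
print('hit',robot.move_linear([*p,.138],rate=.1,force_limit=6))
robot.move_gripper(.0,10); o=robot.observe();print(o['width'],o['ft_force'],Ki(o['tcp_pos']))
robot.move_linear([*q,.138],rate=.05); o=robot.observe();print(o['width'],o['ft_force'],Ki(o['tcp_pos']))
robot.move_gripper(.05); robot.move_linear([*q,.24])
for pp in ([.66,.05,.22],[.68,.02,.22]):
    robot.reach(pp,[180,0,90])
    P=optics.camera_params('wrist'); shot('wrist','w8_%d.png'%(pp[0]*100))
    for t,z in (('marker_line',.032),('power_grip',.055)):
        for r in optics.pinpoint('wrist',t)[:3]:
            w=atz('wrist',r['location'],z,P)
            if r['conf']>.3: print(t,round(r['conf'],2),np.round(r['location'],1),w[:2],Ki(w))
a=cv2.imread('pics/w8_66.png');b=cv2.imread('pics/w8_68.png');cv2.imwrite('pics/c8.png',np.hstack([cv2.resize(i[40:240,180:380],(400,400)) for i in(a,b)]))
print(robot.observe()['time'])
```

```text
hit False
0.01974136076565065 [-0.886  1.06   2.257] [0.086 0.096]
0.020030060085517644 [4.522 0.974 1.479] [0.086 0.129]
marker_line 0.55 [290.6 161.6] [0.688 0.082] [0.116 0.128]
marker_line 0.76 [272.1 127.6] [0.692 0.08 ] [0.119 0.127]
power_grip 0.85 [233.4 126.5] [0.659 0.082] [0.086 0.127]
68.125
```

View pics/c8.png

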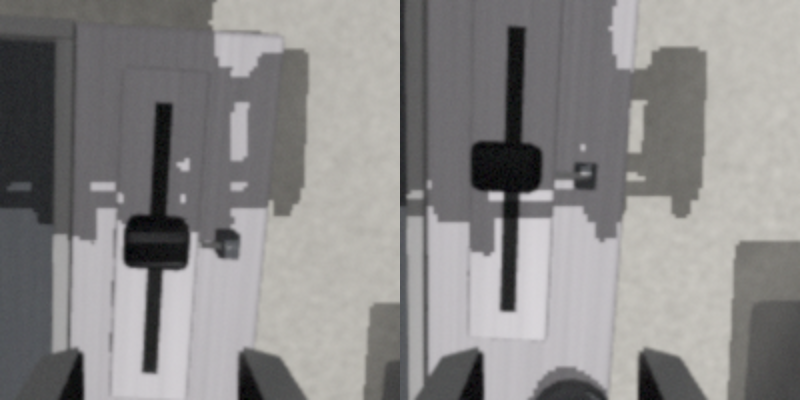

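The grip and marker are level to within about 1 mm in both views. Next I locate the tubs.

```bash
cat > tubs.py <<'E'
from arc import *
def tubs(minc=.3):
    P=optics.camera_params('wrist'); shot('wrist','tb.png'); out=[]
    for t in ('tub0_center','tub1_center','tub2_center','tub3_center')[:1]:
        for r in optics.pinpoint('wrist',t):
            if r['conf']>minc: out.append((round(r['conf'],2),np.round(r['location']),atz('wrist',r['location'],.032,P)[:2]))
    return out
E
python3 - <<'E'
from tubs import *
robot.reach([.46,.20,.36],[180,0,90])
for x in tubs(): print(*x)
P=optics.camera_params('wrist')
for r in optics.masks_of('wrist','tub0_center'): print('m',r['conf'],r['box'],atz('wrist',r['box'][:2],.045,P)[:2])
for px in ((131,177),(113,213),(168,221),(302,224)): print(atz('top',px,.05)[:2])
E
```

```text
0.54 [394.  44.] [0.633 0.364]
[0.532 0.319]
[0.425 0.366]
[0.403 0.205]
[ 0.398 -0.187]
```

View pics/tb.png

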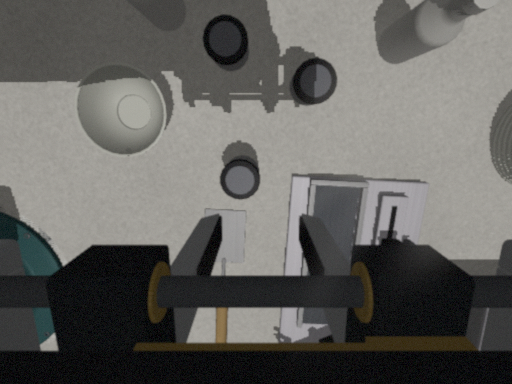

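Three tubs show here, with lid centres at (240,180), (318,79) and (227,39); the network missed them, so I hover over each one.

```bash
cat >> tubs.py <<'E'
def hover(xy,yaw,name):
    robot.reach([*xy,.25],[180,0,yaw])
    P=optics.camera_params('wrist'); im=shot('wrist',name); res=[]
    for r in optics.pinpoint('wrist','tub0_center')[:3]:
        w=atz('wrist',r['location'],.032,P)[:2]
        if np.hypot(*(w-xy))<.05: res.append(w); print('pin',round(r['conf'],2),r['location'],w)
    for r in optics.masks_of('wrist','tub0_center')[:2]:
        # symmetric about the ray through tub's middle
        w=atz('wrist',r['box'][:2],.034,P)[:2]
        if np.hypot(*(w-xy))<.05: res.append(w); print('box',round(r['conf'],2),r['box'],w)
    return res,im
E
python3 - <<'E'
from tubs import *
P=optics.camera_params('wrist')
T=[atz('wrist',px,.064,P)[:2] for px in ((240,180),(318,80),(227,39))]; print(T)
np.save('T.npy',T)
robot.move_gripper(.085)
ims=[]
for i,yaw in ((0,180+ydeg),(1,180)):
    r,im=hover(T[i],yaw,f'h{i}.png'); ims.append(im[60:320,100:420])
cv2.imwrite('pics/hh.png',cv2.cvtColor(np.hstack(ims),cv2.COLOR_RGB2BGR)); print(robot.observe()['time'])
E
```

```text
[array([0.434, 0.191]), array([0.532, 0.316]), array([0.422, 0.362])]
72.5667
```

View pics/hh.png

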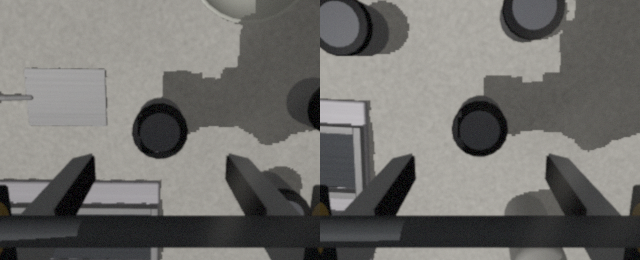

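Both lids sit at about the image centre, (260,190) and (260,186), so the estimates hold; tub A is about 3 cm from where it started, so it was probably knocked. I pick A and B and place them.

```bash
cat >> tubs.py <<'E'
YL=90+ydeg
def place(ky,zp=.125):
    p=K(0,ky)
    robot.move_linear([*p,.24],[180,0,YL],rate=.25)
    h=robot.move_linear([*p,zp+.0115],rate=.08,force_limit=5); o=robot.observe()
    print('place',ky,'hit',h,o['tcp_pos'],o['width'])
    robot.move_gripper(.068); robot.move_linear([*p,.24],rate=.25)
def pick(xy,yaw,z=.125,sq=None,width=.08):
    robot.move_gripper(width)
    if sq is not None:
        robot.reach([*xy,.22],[180,0,sq]); print('hit',robot.move_linear([*xy,z],rate=.12,force_limit=6))
        robot.move_gripper(.03,5); robot.move_gripper(width)
        robot.reach([*xy,z],[180,0,yaw])
    else:
        robot.reach([*xy,.22],[180,0,yaw]); print('hit',robot.move_linear([*xy,z],rate=.12,force_limit=6))
    robot.move_gripper(.03,15); print('w',robot.observe()['width'])
    robot.move_linear([*xy,.24],rate=.2); print('w',robot.observe()['width'])
E
python3 - <<'E'
from tubs import *
T=np.load('T.npy')
P=optics.camera_params('wrist')
B=atz('wrist',(260,187),.064,P)[:2]
robot.reach([*T[0],.25],[180,0,180+ydeg]); A=atz('wrist',(260.5,190),.064)[:2]
print('A',A,'B',B)
pick(A,YL,sq=180+ydeg); place(.181)
pick(B,180); place(.122)
o=robot.observe();print(o['time'])
robot.reach([*K(-.02,.10),.30],[180,0,180+ydeg]); shot('wrist','l1.png')
E
```

```text
A [0.431 0.194] B [0.525 0.316]
hit False
w 0.05348723925569444
w 0.053330805006611574
place 0.181 hit False [0.575 0.139 0.137] 0.05382645188462883
hit False
w 0.05362898985268308
w 0.05378525603790732
place 0.122 hit False [0.572 0.08  0.137] 0.05364524972962894
89.5583
```

View pics/l1.png

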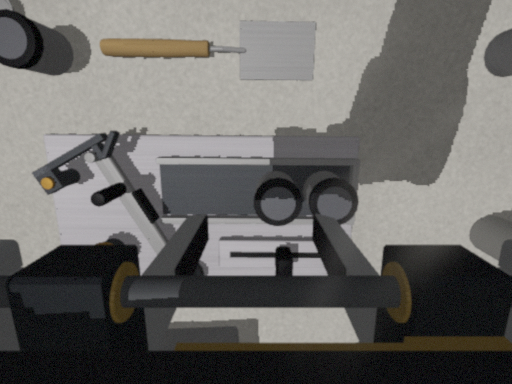

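Two tubs stand between the rails, with lids at (278,200) and (333,200). Next are the other two.

Run:
```python
from tubs import *
T=np.load('T.npy')
print(robot.ik([*T[2],.25],[180,0,0]),robot.ik([*T[2],.25],[180,0,180]))
rC,i1=hover(np.array(T[2]),0,'h3.png'); print(optics.camera_params('wrist')['cam_to_world'])
np.save('PC.npy',optics.camera_params('wrist')['cam_to_world'])
rD,i2=hover(np.array([.397,-.18]),YL,'h4.png'); 
cv2.imwrite('pics/hi.png',cv2.cvtColor(np.hstack([i[60:320,100:420] for i in (i1,i2)]),cv2.COLOR_RGB2BGR)); print(robot.observe()['time'])
```

```text
[-93.798  39.712  71.121 106.945 -41.823  65.041 -97.078] [-74.185  23.992  38.434 106.455 -17.827  55.65   62.041]
[[ 0.     0.972  0.234  0.489]
 [-1.     0.    -0.     0.363]
 [-0.    -0.234  0.972  0.332]
 [ 0.     0.     0.     1.   ]]
box 0.75 [256.4, 194.3, 55.6, 62.2] [ 0.393 -0.187]
96.2167
```

View pics/hi.png

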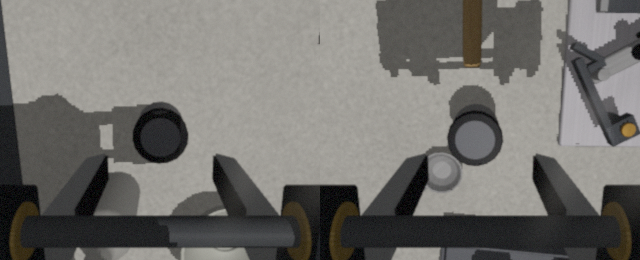

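Tub C's lid is at (260,195) and tub D's at (255,197); the spoon head beside D is clear of the fingers.

Run:
```python
from tubs import *
D=atz('wrist',(255,197),.064)[:2]
P=dict(optics.camera_params('wrist'));P['cam_to_world']=np.load('PC.npy'); C=atz('wrist',(260,195),.064,P)[:2]
print(D,C)
pick(D,YL,width=.075); place(.062)
robot.reach([*C,.26],[180,0,0])
pick(C,0); robot.move_linear([C[0]+.08,C[1]-.15,.24],rate=.25); place(.001)
print(robot.observe()['time'])
robot.reach([*K(-.06,.05),.32],[180,0,180+ydeg]); a=shot('wrist','l2.png')
robot.reach([.3,.45,.35],[180,0,130]);b=shot('top','t9.png')
for n,t,z in (('top','empty_center',.034),('top','post_grip',.07)):
    for r in optics.pinpoint(n,t)[:2]: w=atz(n,r['location'],z)[:2];print(t,r['conf'],w,Ki(w))
v=np.vstack([a[60:300],cv2.resize(b[100:280,90:410],(512,288))]);cv2.imwrite('pics/fin.png',cv2.cvtColor(v,cv2.COLOR_RGB2BGR))
```

```text
[ 0.392 -0.182] [0.421 0.363]
hit False
w 0.05377570937592407
w 0.053637175449620836
place 0.062 hit False [0.57  0.02  0.137] 0.05387763595531767
hit False
w 0.05357382091078104
w 0.05348646595996433
place 0.001 hit False [ 0.567 -0.04   0.137] 0.053615657261719976
112.4083
empty_center 0.63 [ 0.412 -0.385] [-0.14 -0.35]
empty_center 0.35 [0.408 0.009] [-0.161  0.043]
```

View pics/fin.png

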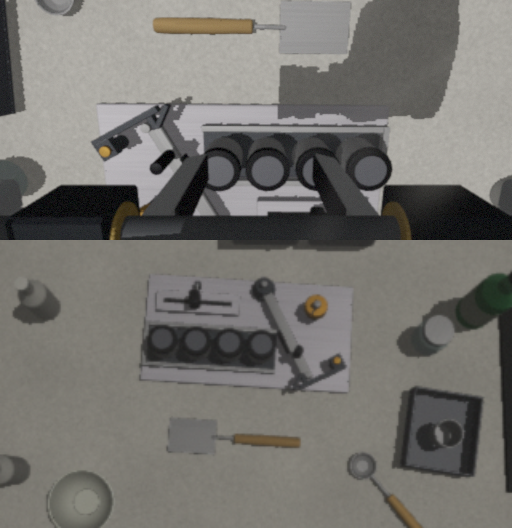

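The last views show all four tubs upright in the lane, the arm in its catch, the slider beside its marker, the cup in the tray and the bystanders where they were. I hand in.

```bash
python3 -c "
from plant import robot
print(robot.observe()['time'],robot.observe()['ft_force']); robot.close_job()"
```

```text
115.55 [ 0.00439728 -0.7487789  -0.04767899]
the job is handed in; nothing more can be done
```

I handed the job in at 115.6 s of the allowed 210 s. Every step was done, and no check at the end showed a failure.

- **Nut:** I turned it clockwise, then re-gripped it harder. The wrist joint's effort rose to 1.5 N m within 10°, against 0.1 N m of nut friction, so it is tight. The wrist force sensor's own torque reading did not show this rise. The nut's angle cannot be seen, so its tightness rests on the joint effort alone.
- **Arm:** I drew it back to about 1.10 and eased it forward until the force on the tool reversed, which means the catch was holding. I then unloaded the post and let go. It still looked hooked in the last pictures.
- **Slider:** I set it level with the marker. The close views agreed to within about 1 mm, against the 5 mm allowed.
- **Cup and tubs:** The cup is in the wash tray. All four tubs stand upright between the rails at about y = 1, 62, 122 and 181 mm. One tub was about 3 cm from where it started when I got to it, so I located it again before picking it up.
- **Network detections:** The networks often missed tubs in the arm's shadow. I took those positions from lid centres read off the pictures instead.
- **Other things on the counter:** They looked unmoved in the final top view.

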